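Put three coil-bench parts back in their own holders

TASK

Three parts on this coil bench stand in each other's holders; put each one gently back where it belongs, upright and released: the winding arbor hung in the grey plastic cup with its flange on the rim, the ring choke flat on the plate of the sleeve post with the sleeve through its hole, and the block transformer flat inside the black rimmed tray. Draw the arbor straight up out of its close-fitting sleeve without tipping it, and drop nothing; the bare foam pad is free for setting something aside on the way. Leave the jar, the mouse and the reel where they are.

Things in the scene. Friction and masses are not known exactly. Their poses are not given: they have to be found in the camera images.
- arbor: Winding arbor, loose, 0.13 kg: aluminium flange 50 mm across, 5 mm thick; below it a steel shaft 14 mm across, 34 mm long; above it a black grip 24 mm across, 36 mm tall. Origin on the axis at the flange's underside, z up (shaft tip 34 mm below, grip top 41 mm above). Starts upright in the post's sleeve, flange on its rim.
- toroid: Ring choke, loose, about 0.18 kg: a dark ferrite ring wound with copper wire (the wire stands out about 1 mm), lying flat, 64 mm outside diameter, 44 mm hole, 26 mm tall. Origin on the axis at the underside, z up. Can be gripped across its outside. At the start it lies in the tray.
- transformer: Block transformer, loose, about 0.14 kg: dark ferrite block with yellow tape, 42 mm (its x) by 36 mm (its y) by 32 mm tall. Origin at the centre of the underside, z up. At the start it stands on the cup's rim, covering its opening.
- post: Sleeve post, fixed: square aluminium plate 76 x 76 mm, 8 mm thick, with an upright steel sleeve in its centre: 26 mm outside, bore 15.6 mm, 40 mm tall (rim 48 mm above the bench). Origin: centre of the plate's underside, on the bench, z up. Home of the ring choke: flat on the plate (its origin 8 mm above this one), 9 mm to spare around the sleeve.
- cup: Arbor cup, fixed, grey plastic: round base 80 mm across, 8 mm thick, with an upright tube in its centre: 54 mm outside, opening 30 mm across and 40 mm deep, rim 48 mm above the bench. Origin: centre of the base's underside, on the bench, z up. Home of the arbor: shaft inside with 8 mm to spare all round, flange on the rim (its origin 48 mm above this one).
- tray: Black foam tray, fixed: 88 mm (its x) by 80 mm (its y), floor 6 mm above the bench, rim 4 mm thick rising 5 mm above the floor, inside 80 by 72 mm. Origin at the centre of the underside, on the bench, z up. The home of the transformer: standing upright on the floor inside the rim, turned any way.
- pad: Bare grey foam pad, fixed, 72 by 72 mm, top 6 mm above the bench, empty at the start. Origin at the centre of the underside, on the bench, z up. A free spot for setting a part aside.
- jar: Bystander, loose: small jar with a white lid, 48 mm in diameter, 55 mm tall. Origin at the centre of the underside.
- mouse: Bystander, loose: black computer mouse, 100 mm (its x) by 58 mm, 32 mm tall. Origin at the centre of the underside.
- reel: Bystander, loose: white component reel lying flat, 90 mm in diameter, 18 mm thick. Origin at the centre of the underside.
Not all that is in view belongs to the job. Several things look just like the cup: the one meant starts farthest from the robot's base.

How it is judged:
At the end, for the whole second after the job is handed in: Arbor hung in the cup and ring choke flat on the post plate around the sleeve (each within 12 mm of centre), transformer on the tray floor (within 15 mm of centre); each within 4 mm of seated height and 0.12 rad of upright, released, at rest (horizontal distance between arbor and cup below 0.012 m and z of arbor in the frame of cup between 0.044 and 0.052 m and angle between each of arbor, toroid, transformer's own z axis and vertical below 0.12 rad and linear speed of each of arbor, toroid, transformer below 0.02 m/s and angular speed of each of arbor, toroid, transformer below 0.2 rad/s and horizontal distance between toroid and post below 0.012 m and z of toroid in the frame of post between 0.004 and 0.012 m and horizontal distance between transformer and tray below 0.015 m and z of transformer in the frame of tray between 0.002 and 0.01 m); the robot touches nothing.
It fails at once if the arbor is tipped by more than 0.25 rad while its shaft is still in the sleeve (horizontal distance between arbor and post below 0.03 m and z of arbor in the frame of post below 0.078 m and angle between arbor's own z axis and vertical above 0.25 rad).
It fails at once if a part is dropped: it falls free of the fingers faster than 0.7 m/s (a drop of about 25 mm) ((contact force between toroid and the fingers below 0.05 N and linear speed of toroid above 0.7 m/s) or (contact force between transformer and the fingers below 0.05 N and linear speed of transformer above 0.7 m/s) or (contact force between arbor and the fingers below 0.05 N and linear speed of arbor above 0.7 m/s)).
It fails at once if the jar, the mouse or the reel is moved by more than 20 mm (distance of any of jar, mouse, reel from where it was at the start of the episode above 0.02 m).
It also fails if it takes over 128 s, if anything falls off the work surface, if the arm or the gripper's body presses on something with over 40 N, if the wrist force passes 120 N, or if a joint passes its speed limit or range.

ROBOT

A 6-joint arm with a two-finger parallel gripper is mounted at the origin on the work surface. World frame = base frame: x ahead of the robot, y to its left, z up, the work surface at z = 0. Lengths are in m, angles in rad, forces in N, time in s.
With the tool pointing down it reaches from about 0.375 to 0.75 m from the base axis. Payload 9 kg.
Tool frame: the origin (TCP) lies at the very end of the fingers, on their centre line; the grasp point (between the pads) lies arm.tcp_to_grasp behind it (arm.tcp_to_grasp is the distance from the TCP to the grasp point, in m); z points along the fingers, y is the line along which they close (so a half turn about z gives the same grasp; the last joint's range is limited). The gripper opens to 85 mm and grips with 20 to 120 N. Pads are 22 mm wide; open, the fingers measure 114 mm over their backs; the gripper's body (76 mm by 85 mm) begins 54 mm behind the grasp point. The pads swing forward as they close: fully open they stand 13 mm farther back than shut.
Start: joints at [-1.566, 0.104, 0.097, 1.564, 0, 1.353], TCP at [0.133, -0.585, 0.231] pointing down, gripper open.
Joint ranges: [-2.99, 2.99], [-0.84, 1.86], [-1.1, 1.16], [-1.84, 2.11], [-1.51, 1.56], [-3.14, 3.14]. Speed limits (rad/s): [2.22, 2.22, 2.57, 3.14, 3.14, 3.14].

INTERFACE

Orientations are given as a 3x3 rotation matrix whose columns are the frame's x, y, z axes.
In Python, from workcell import arm gives the robot as it stands.
- The arm moves only by the tool move_arm, never from a script. Its argument "plan" is one flat list of numbers, 5 for each row, row after row: the shift along the tool's x, y, z normalised to -1 to 1, where 1 is 200 mm, then the turn about the tool's z normalised to -1 to 1, where 1 is 120 degrees, then the opening, from -1 (shut) to 1 (fully open). A call has 1 to 5 rows; each row is the pose to reach, as a shift and turn from the pose commanded when the call began, along the tool's axes at that moment; what a row does not reach only later rows make up. A row lasts 1/12 s, in which the tool goes at most 41.7 mm and 7.16 degrees, less where a joint would pass 70% of its speed; a pose out of reach is approached as far as the arm can. A call with a number of a shift or a turn outside -1 to 1 is refused whole. A call with a gripper value outside its range is refused whole. The fingers move at their own pace and stop on an object; "force" is the grip in N (left out, the last holds). Time passes only in rows, so rows that repeat a pose let the fingers close. It gives the time, the measured TCP pose, the force, the opening and the grip force at its end, in the units of the state.
- arm.sense(): the state, without advancing time (a new reading comes with each control period).
- arm.get_image(name): name is "side" or "top" or "wrist"; returns (picture, depth): 420x560x3 uint8, red, green, blue; 420x560 float32, m along the optical axis (not along the pixel's ray), 0 where there is no reading.
- arm.get_calibration(name): a dict with "fx", "fy", "cx", "cy" (pixels), "cam_to_world" (4x4, takes a point from camera to world coordinates). Camera axes: x right, y up, looking along -z (the intrinsics and any distortion apply to the point x, -y, -z); pixel columns grow to the right and rows downward; lengths in m; the calibration is good to about 2 mm. A picture is of the moment at which its call begins: read the wrist's pose just before it. get_calibration takes no time and is no camera call; for the wrist camera it gives the pose at the moment of the call.
- arm.job_done(): hands the job in; it is judged then, once.
The state is a dict: "clock": time; "q": joint angles; "dq": joint speeds; "tau": joint torques, N m; "tool_pos": TCP position; "orientation": TCP orientation; "wrist_force": force on the tool from outside, world axes, zero at the start; "moment": the same for the moment, N m; "width": finger opening in m; "gripper_force": force on a finger pad.
Only numpy, scipy, OpenCV 4.12 (cv2) and the standard library are available. Lean on these libraries where they do the work, as an engineer would, in place of code of your own. Each camera call takes 0.05 s, during which the arm holds its last target. There are 200 camera calls.

## Working session

There is one attempt and no reset: what is moved stays moved. The work goes in short steps, Python scripts to look and compute and a tool call to move; the robot and the scene stay as the last step left them, time stands still between calls to the robot, and variables do not carry over. Pictures are saved under pics/ and viewed, at most 14 in all, crops included, and the job is handed in when it is done.

Besides the shell and the picture viewer there is one more tool, called in YAML: its name, and indented under it one key for each argument. move_arm: Moves the arm, as the interface text tells. Scaled input: -1 to 1 covers 200 mm each way for a shift and 120 degrees each way for a turn. Its arguments: {"type":"object","properties":{"plan":{"type":"array","items":{"type":"number"}},"force":{"type":"number"}},"required":["plan"]}

```bash
mkdir -p pics; ls; python3 - <<'E'
from workcell import arm
import cv2,numpy as np
s=arm.sense();print(s);print(arm.tcp_to_grasp)
for n in("top","side"):
    p,d=arm.get_image(n);cv2.imwrite(f"pics/{n}0.png",p[:,:,::-1]);np.save(f"{n}0.npy",d)
    print(n,arm.get_calibration(n))
E
```

```text
pics
{'clock': 0.0, 'q': array([-1.56570336e+00,  1.04717221e-01,  9.64399545e-02,  1.56386081e+00,
        1.09135653e-06,  1.35309820e+00]), 'dq': array([-1.26957013e-03,  6.65165380e-05,  5.73033035e-04, -4.41523556e-04,
        5.06842095e-05, -5.63758646e-05]), 'tau': array([-6.00915773e-04, -5.56922865e+01,  5.03655267e+01,  1.68762216e-02,
       -3.77952811e-04,  2.76799042e-06]), 'tool_pos': array([ 0.13258057, -0.58483206,  0.23049568]), 'orientation': array([[ 9.75284550e-01,  2.20952591e-01, -5.74210924e-06],
       [ 2.20952399e-01, -9.75283670e-01,  1.34173638e-03],
       [ 2.90859943e-04, -1.30984349e-03, -9.99999100e-01]]), 'wrist_force': array([ 0.35181137, -0.64272087,  0.23455642]), 'moment': array([-0.04396369,  0.02955082, -0.04563981]), 'gripper_force': 0.0, 'width': 0.08554355979559727}
0.0187
top {'fx': 474.2553922412418, 'fy': 474.2553922412418, 'cx': 283.541944728725, 'cy': 211.84282802224976, 'cam_to_world': array([[ 0.01224975,  0.99277772, -0.11934128,  0.4226298 ],
       [-0.99990516,  0.01291321,  0.00478759, -0.0320452 ],
       [ 0.0062941 ,  0.11927131,  0.99284175,  1.16675746],
       [ 0.        ,  0.        ,  0.        ,  1.        ]])}
side {'fx': 484.70418523264226, 'fy': 484.70418523264226, 'cx': 275.0598825774462, 'cy': 210.0483498093677, 'cam_to_world': array([[-0.98676265,  0.08940833, -0.1352983 ,  0.37470008],
       [-0.16198389, -0.58347555,  0.79581248,  0.87762891],
       [-0.00779099,  0.80719417,  0.59023459,  0.74675712],
       [ 0.        ,  0.        ,  0.        ,  1.        ]])}
```

View pics/top0.png

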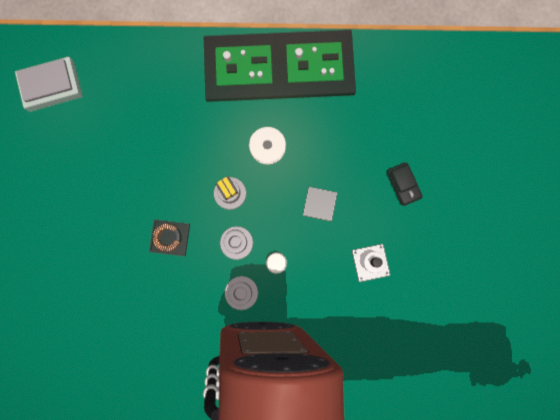

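View pics/side0.png

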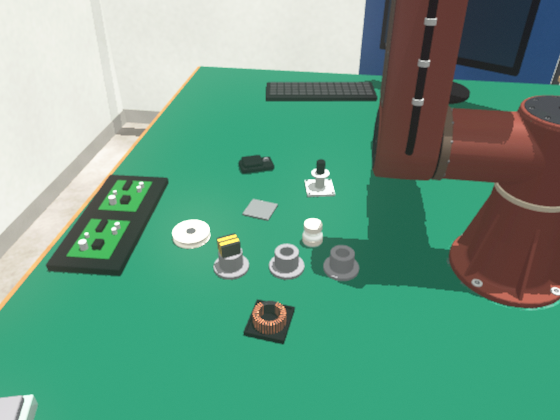

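```bash
cat > h.py <<'E'
import numpy as np,cv2
from workcell import arm
def cloud(n,d,c=None):
    c=c or arm.get_calibration(n);v,u=np.mgrid[:420,:560]
    P=np.stack([(u-c['cx'])/c['fx']*d,-(v-c['cy'])/c['fy']*d,-d,np.ones_like(d)],-1)
    W=(P@c['cam_to_world'].T)[...,:3];W[d==0]=np.nan;return W
def proj(n,X,c=None):
    c=c or arm.get_calibration(n);p=np.linalg.inv(c['cam_to_world'])@np.append(X,1)
    return c['cx']+c['fx']*p[0]/-p[2],c['cy']-c['fy']*p[1]/-p[2]
E
python3 - <<'E'
from h import *
W=cloud('top',np.load('top0.npy'));S=cloud('side',np.load('side0.npy'))
print('bench z',np.nanmedian(W[300:400,450:540,2]),np.nanmedian(S[250:300,380:430,2]))
R={'transf':(230,190,20),'cup2':(236,243,18),'cup3':(241,293,18),'tray':(170,238,23),'post':(371,263,22),'pad':(320,204,20),'jar':(277,263,13),'mouse':(404,184,24),'reel':(267,145,22)}
for k,(u,v,r) in R.items():
    w=W[v-r:v+r+1,u-r:u+r+1].reshape(-1,3)
    c=np.nanmedian(w,0)
    out=[]
    for src in(w,S[np.hypot(S[...,0]-c[0],S[...,1]-c[1])<.07]):
      for lo,hi in((.003,.015),(.015,.04),(.04,.056),(.056,.1)):
        b=src[(src[:,2]>lo)&(src[:,2]<hi)]
        if len(b)>8:
            q=cv2.minAreaRect((b[:,:2]*1000).astype(np.float32))
            out.append((lo,len(b),np.round(q[0],1),np.round(q[1],0),round(q[2]),round(float(np.median(b[:,2])),4)))
    print(k);[print('  ',*o) for o in out]
t=cv2.imread('pics/top0.png');s=cv2.imread('pics/side0.png')
f=lambda im,u,v,r:cv2.resize(im[v-r:v+r,u-r:u+r],(265,265),interpolation=cv2.INTER_CUBIC)
a=np.hstack([f(t,230,192,24),f(t,170,238,26),f(t,371,263,24)]);b=np.hstack([f(s,230,252,30),f(s,270,318,30),f(s,320,178,26)])
cv2.imwrite('pics/crop.png',np.vstack([a,b]))
E
```

```text
bench z -0.0006997303371696351 -0.002034628377679315
transf
   0.003 349 [615.1  97.2] [94. 96.] 3 0.007
   0.015 37 [594.1  89. ] [21. 52.] 28 0.0276
   0.04 128 [604.7  94.7] [44. 52.] 28 0.0468
   0.056 304 [610.6  97.3] [43. 36.] 33 0.0786
   0.003 367 [605.2 107.7] [79. 71.] 15 0.0068
   0.015 203 [603.5 116. ] [53. 26.] 15 0.0276
   0.04 179 [605.4 109. ] [52. 40.] 15 0.0468
   0.056 386 [609.1 101.4] [43. 41.] 34 0.0772
cup2
   0.003 503 [483.2  76.6] [87. 85.] 88 0.007
   0.015 30 [480.6  71.6] [39. 42.] 1 0.0279
   0.04 288 [486.2  77.1] [51. 52.] 81 0.0466
   0.003 369 [484.3  89.1] [79. 67.] 7 0.0067
   0.015 268 [483.3  88.9] [45. 45.] 56 0.0289
   0.04 285 [485.4  82.5] [51. 56.] 7 0.0457
cup3
   0.003 537 [363.5  65.3] [86. 83.] 1 0.0069
   0.015 34 [370.4  57.7] [39. 41.] 7 0.0278
   0.04 288 [365.2  63.2] [51. 52.] 46 0.0467
   0.003 369 [356.8  65.3] [95. 76.] 28 0.0064
   0.015 279 [364.2  74.1] [45. 44.] 46 0.0287
   0.04 278 [364.3  66.5] [50. 55.] 4 0.0457
tray
   0.003 733 [494.5 239.8] [111. 113.] 3 0.0065
   0.015 372 [501.5 239.5] [72. 75.] 30 0.0302
   0.003
[... 549 characters left out ...]
9.2 -18.4] [55. 57.] 87 0.0035
   0.015 57 [437.6 -21. ] [46. 48.] 1 0.0231
   0.04 223 [438.1 -20.8] [42. 41.] 28 0.0537
   0.056 43 [439.1 -20.1] [37. 37.] 83 0.0569
   0.003 72 [435.5  -0.6] [45. 21.] 4 0.0094
   0.015 180 [437.3  -5.9] [32. 46.] 89 0.0257
   0.04 238 [437.  -15.6] [42. 42.] 8 0.0527
mouse
   0.003 167 [ 636.6 -337.2] [122. 121.] 1 0.0109
   0.015 826 [ 636.3 -334.3] [97. 56.] 23 0.0276
   0.003 142 [ 635.  -329.8] [100.  61.] 21 0.0102
   0.015 355 [ 634.4 -327.8] [96. 59.] 25 0.0255
reel
   0.003 261 [731.6   4.8] [114. 106.] 3 0.0137
   0.015 788 [730.2   6.9] [87. 87.] 1 0.0175
   0.003 111 [733.3  10.3] [97. 95.] 7 0.014
   0.015 624 [729.6   9.3] [89. 89.] 71 0.0168
```

View pics/crop.png

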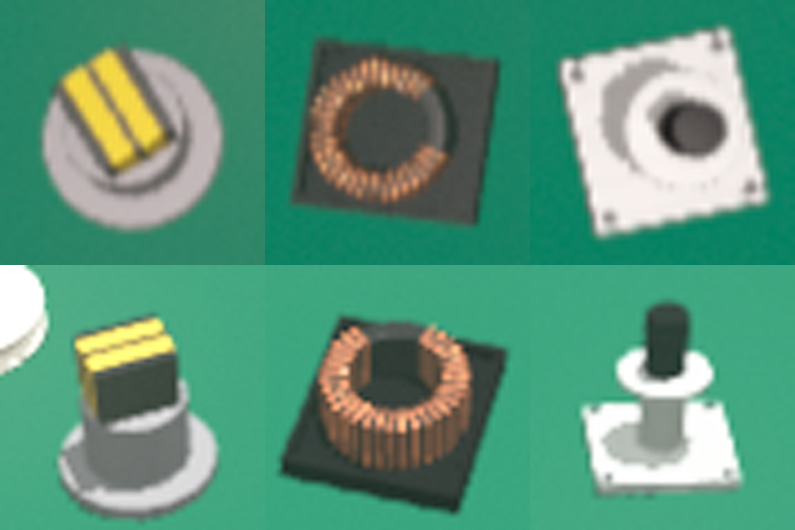

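Top: transformer at (227,189) sits on the farthest cup, the choke is in the tray at (168,238), the arbor is in the post at (372,262), and the pad at (320,204) is empty. I'm moving above the transformer for a wrist-camera look.

move_arm:
  plan: [0.77,-0.7,0,0,1,0.77,-0.7,0,0,1,0.77,-0.7,0,0,1,0.77,-0.7,0,0,1,0.77,-0.7,0,0,1]
  force: 40

```text
clock: 0.52
tool_pos: [0.2524, -0.4128, 0.2308]
orientation: [[0.975, 0.22, -0.0], [0.22, -0.975, 0.001], [0.0, -0.001, -1.0]]
wrist_force: [0.9, -0.6, 0.0]
width: 0.0856
gripper_force: 0.0
```

move_arm:
  plan: [0.77,-0.7,0,0,1,0.77,-0.7,0,0,1,0.77,-0.7,0,0,1,0.77,-0.7,0,0,1,0.77,-0.7,0,0,1]

```text
clock: 0.93
tool_pos: [0.3717, -0.2421, 0.2312]
orientation: [[0.975, 0.221, 0.0], [0.221, -0.975, -0.0], [0.0, 0.0, -1.0]]
wrist_force: [0.8, -1.1, 0.9]
width: 0.0855
gripper_force: 0.0
```

move_arm:
  plan: [0.77,-0.7,0,0,1,0.77,-0.7,0,0,1,0.77,-0.7,0,0,1,0.77,-0.7,0,0,1,0.77,-0.7,0,0,1]

```text
clock: 1.35
tool_pos: [0.4911, -0.0713, 0.2311]
orientation: [[0.975, 0.221, 0.0], [0.221, -0.975, -0.0], [0.0, 0.0, -1.0]]
wrist_force: [0.6, -0.9, 0.4]
width: 0.0854
gripper_force: 0.0
```

move_arm:
  plan: [0.6,-0.55,0,-0.175,1,0.6,-0.55,0,-0.175,1,0.6,-0.55,0,-0.175,1,0.6,-0.55,0,-0.175,1,0.6,-0.55,0,-0.175,1]

```text
clock: 1.77
tool_pos: [0.5847, 0.0654, 0.2292]
orientation: [[0.828, 0.56, -0.002], [0.56, -0.828, 0.002], [-0.001, -0.002, -1.0]]
wrist_force: [0.8, 0.1, 0.3]
width: 0.0855
gripper_force: 0.0
```

```bash
cat >> h.py <<'E'
def st():
    s=arm.sense();o=s['orientation'];print('t%.2f'%s['clock'],'tcp',np.round(s['tool_pos']*1000,1),'yaw %.1f'%np.degrees(np.arctan2(o[1,0],o[0,0])),'tilt',np.round(o[:2,2],4),'q6 %.2f'%s['q'][5],'w %.1f'%(s['width']*1000),'gf %.1f'%s['gripper_force'],'F',np.round(s['wrist_force'],1));return s
def go(x,y,z,yaw=None):
    "mm, deg -> units of a move from here"
    s=arm.sense();o=s['orientation'];d=o.T@(np.array([x,y,z])/1000-s['tool_pos'])
    t=0 if yaw is None else -((yaw-np.degrees(np.arctan2(o[1,0],o[0,0]))+180)%360-180)
    print('go',np.round(d/.2,3),'turn',round(t/120,3),'rows>=',round(max(np.linalg.norm(d)/.0417,abs(t)/7.16),1))
def snap(n):
    c=arm.get_calibration('wrist');p,d=arm.get_image('wrist');cv2.imwrite(f'pics/{n}.png',p[:,:,::-1])
    import pickle;pickle.dump((p,d,c),open(n+'.pkl','wb'));return p,d,c
def ray(c,u,v,z):
    "pixel -> world point at height z"
    M=c['cam_to_world'];r=M[:3,:3]@[(u-c['cx'])/c['fx'],-(v-c['cy'])/c['fy'],-1];return M[:3,3]+r*(z-M[2,3])/r[2]
E
python3 -c "
from h import *
st();p,d,c=snap('w1');print(c)"
```

```text
t1.77 tcp [584.7  65.4 229.2] yaw 34.1 tilt [-0.0018  0.0017] q6 2.44 w 85.5 gf 0.0 F [0.8 0.1 0.3]
{'fx': 344.80330752093, 'fy': 344.80330752093, 'cx': 286.85753064290327, 'cy': 208.28882917575518, 'cam_to_world': array([[ 0.56058305,  0.79354082,  0.23672687,  0.64639477],
       [-0.82809673,  0.53772831,  0.15844263,  0.10503765],
       [-0.00156404, -0.284853  ,  0.95856994,  0.37178615],
       [ 0.        ,  0.        ,  0.        ,  1.        ]])}
```

View pics/w1.png

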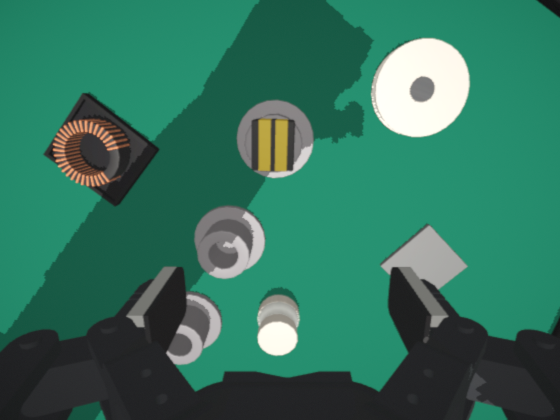

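Wrist view: the transformer's top is at about (273,145) with edges aligned to the tool, the cup base is at (275,139), the tray at (101,149), and the pad at (425,265). Next I'll measure them from the depth.

```bash
cat >> h.py <<'E'
def rects(W,boxes):
    for k,(x,y,r,lo,hi) in boxes.items():
        m=(np.hypot(W[...,0]*1000-x,W[...,1]*1000-y)<r)&(W[...,2]*1000>lo)&(W[...,2]*1000<hi)
        b=(W[m][:,:2]*1000).astype(np.float32)
        if len(b)<10: print(k,len(b));continue
        q=cv2.minAreaRect(b);e=cv2.minEnclosingCircle(b);print(k,len(b),'z %.1f'%(np.median(W[m][:,2])*1000),'rect',np.round(q[0],1),np.round(q[1],1),'%.1f'%q[2],'circ',np.round(e[0],1),'%.1f'%e[1])
E
python3 - <<'E'
from h import *;import pickle
p,d,c=pickle.load(open('w1.pkl','rb'));W=cloud('wrist',d,c)
print('bench',np.nanmedian(W[10:60,150:250,2]))
rects(W,{'transf':(610,98,40,74,90),'cupbase':(605,97,60,3,12),'cup2rim':(485,78,40,44,52),'tray':(500,240,75,3,14),'tor':(498,243,55,27,36),'pad':(580,-127,70,2.5,12),'reel':(731,7,60,13,25)})
for u,v in((253,120),(295,119),(250,169),(294,171)):print(np.round(ray(c,u,v,.08)*1000,1))
E
```

```text
bench 7.89617317915603e-05
transf 2189 z 80.2 rect [612.5  97.6] [42.7 35.9] 32.5 circ [612.6  97.7] 26.6
cupbase 1912 z 8.1 rect [610.8  97.3] [78.8 78.4] 35.2 circ [610.7  97.3] 39.9
cup2rim 1423 z 47.8 rect [488.6  78.1] [52.9 53. ] 63.4 circ [488.2  77.8] 27.1
tray 4133 z 6.6 rect [497.8 242. ] [89.1 81.6] 84.1 circ [497.9 241.8] 59.2
tor 2024 z 31.9 rect [498.3 243.3] [63.4 64.8] 76.3 circ [498.4 243.7] 32.8
pad 2652 z 6.1 rect [ 584.9 -137.7] [97.2 72.1] 79.0 circ [ 585.7 -134.5] 56.7
reel 7137 z 18.3 rect [731.8   6.2] [89.4 89.2] 75.2 circ [732.    6.2] 45.2
[621.3 122.2  80. ]
[641.3  94.1  80. ]
[585.7 102.5  80. ]
[605.3  70.4  80. ]
```

```bash
python3 -c "
from h import *
st();go(612.5,97.6,130,32.5);go(612.5,97.6,52,32.5)"
```

```text
t1.82 tcp [583.5  63.1 229.6] yaw 34.0 tilt [-0.0024  0.0005] q6 2.43 w 85.3 gf 0.0 F [0.4 0.7 0.2]
go [ 0.217 -0.061  0.498] turn 0.012 rows>= 2.6
go [ 0.218 -0.06   0.888] turn 0.012 rows>= 4.4
```

move_arm:
  plan: [0.218,-0.061,0.2,0.01,1,0.218,-0.061,0.5,0.01,1,0.218,-0.061,0.5,0.01,1,0.218,-0.061,0.5,0.01,1,0.218,-0.061,0.5,0.01,1]

```text
clock: 2.23
tool_pos: [0.6108, 0.094, 0.1301]
orientation: [[0.843, 0.538, -0.004], [0.538, -0.843, -0.0], [-0.003, -0.002, -1.0]]
wrist_force: [0.6, 0.0, -0.0]
width: 0.0855
gripper_force: 0.0
```

```bash
python3 -c "
from h import *
st();go(612.5,97.6,52,32.5)"
```

```text
t2.23 tcp [610.8  94.  130.1] yaw 32.5 tilt [-0.004  -0.0001] q6 2.52 w 85.5 gf 0.0 F [ 0.6  0.  -0. ]
go [ 0.018 -0.01   0.391] turn 0.0 rows>= 1.9
```

move_arm:
  plan: [0.01,-0.005,0.1,0,1,0.01,-0.005,0.2,0,1,0.01,-0.005,0.3,0,1,0.01,-0.005,0.39,0,1,0.01,-0.005,0.39,0,1]

```text
clock: 2.65
tool_pos: [0.6129, 0.0955, 0.0529]
orientation: [[0.843, 0.537, -0.001], [0.537, -0.843, -0.0], [-0.001, -0.001, -1.0]]
wrist_force: [-0.6, 0.5, -0.4]
width: 0.0853
gripper_force: 0.0
```

```bash
python3 -c "
from h import *
st();go(612.5,97.6,52,32.5)"
```

```text
t2.65 tcp [612.9  95.5  52.9] yaw 32.5 tilt [-0.0015 -0.0002] q6 2.52 w 85.3 gf 0.0 F [-0.6  0.5 -0.4]
go [ 0.004 -0.01   0.004] turn -0.0 rows>= 0.1
```

move_arm:
  plan: [0.003,-0.01,0,0,0.4,0.003,-0.01,0,0,0.1,0.003,-0.01,0,0,-0.1,0.003,-0.01,0,0,-0.3,0.003,-0.01,0,0,-1]
  force: 30

```text
clock: 3.07
tool_pos: [0.6142, 0.0985, 0.0553]
orientation: [[0.843, 0.538, 0.003], [0.538, -0.843, -0.0], [0.002, 0.002, -1.0]]
wrist_force: [-1.7, 0.6, 7.5]
width: 0.0355
gripper_force: 30.9
```

move_arm:
  plan: [0,0,0,0,-1,0,0,0,0,-1,0,0,0,0,-1,0,0,0,0,-1,0,0,0,0,-1]

```text
clock: 3.48
tool_pos: [0.6142, 0.0985, 0.0553]
orientation: [[0.843, 0.538, 0.003], [0.538, -0.843, -0.0], [0.002, 0.002, -1.0]]
wrist_force: [-1.1, -1.3, 6.2]
width: 0.0353
gripper_force: 30.7
```

move_arm:
  plan: [0,0,0,0,-1,0,0,0,0,-1,0,0,0,0,-1,0,0,0,0,-1,0,0,0,0,-1]

```text
clock: 3.9
tool_pos: [0.6142, 0.0985, 0.0553]
orientation: [[0.843, 0.538, 0.003], [0.538, -0.843, -0.0], [0.002, 0.002, -1.0]]
wrist_force: [-0.9, -0.0, 6.3]
width: 0.0357
gripper_force: 30.7
```

move_arm:
  plan: [0,0,-0.04,0,-1,0,0,-0.12,0,-1,0,0,-0.25,0,-1,0,0,-0.4,0,-1,0,0,-0.5,0,-1]

```text
clock: 4.32
tool_pos: [0.6136, 0.0986, 0.1567]
orientation: [[0.843, 0.538, 0.002], [0.538, -0.843, -0.0], [0.002, 0.001, -1.0]]
wrist_force: [2.1, -1.0, -1.1]
width: 0.0356
gripper_force: 30.4
```

```bash
python3 -c "
from h import *
st();go(583,-129,150,11);p,d,c=snap('w2');W=cloud('wrist',d,c)
rects(W,{'pad':(583,-129,60,3,12),'cuprim':(611,97,40,44,52),'cupbase':(611,97,60,3,12)})"
```

```text
t4.32 tcp [613.6  98.6 156.7] yaw 32.6 tilt [ 0.0021 -0.0002] q6 2.52 w 35.6 gf 30.4 F [ 2.1 -1.  -1.1]
go [-0.741  0.877  0.033] turn 0.18 rows>= 5.5
pad 1801 z 6.0 rect [ 586.9 -126.2] [74.4 71.4] 78.8 circ [ 587.8 -125.6] 49.7
cuprim 2023 z 47.9 rect [615.6 100.6] [41.3 53.7] 34.6 circ [610.8  97.4] 26.9
cupbase 2923 z 8.0 rect [615.1 100.1] [68.9 78.9] 32.3 circ [610.8  97.3] 39.9
```

View pics/w2.png

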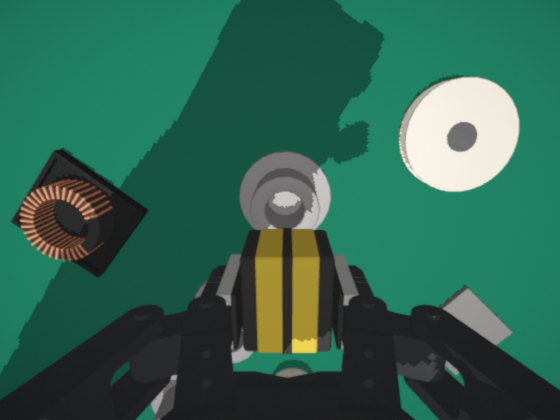

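The block is held level and the cup at (285,200) is empty, with its centre confirmed. Moving to the pad.

move_arm:
  plan: [-0.36,0.44,0,0,-1,-0.72,0.88,0,0,-1,-0.72,0.88,0,0,-1,-0.72,0.88,0,0,-1,-0.72,0.88,0,0,-1]

```text
clock: 4.78
tool_pos: [0.5882, -0.11, 0.1539]
orientation: [[0.843, 0.539, 0.0], [0.539, -0.843, -0.0], [0.0, 0.0, -1.0]]
wrist_force: [0.6, -0.8, -2.2]
width: 0.0355
gripper_force: 30.5
```

move_arm:
  plan: [0,0,0,0,-1,0,0,0.2,0,-1,0,0,0.4,0,-1,0,0,0.5,0,-1,0,0,0.5,0,-1]

```text
clock: 5.2
tool_pos: [0.5851, -0.1069, 0.0479]
orientation: [[0.843, 0.538, -0.008], [0.538, -0.843, 0.003], [-0.005, -0.007, -1.0]]
wrist_force: [0.4, -0.4, -2.1]
width: 0.0353
gripper_force: 30.6
```

```bash
python3 -c "
from h import *
st();go(586.5,-126.5,13.5)"
```

```text
t5.20 tcp [ 585.1 -106.9   47.9] yaw 32.5 tilt [-0.008   0.0033] q6 2.17 w 35.3 gf 30.6 F [ 0.4 -0.4 -2.1]
go [-0.046  0.087  0.172] turn 0.0 rows>= 0.9
```

move_arm:
  plan: [-0.046,0.088,0,0,-1,-0.046,0.088,0.03,0,-1,-0.046,0.088,0.08,0,-1,-0.046,0.088,0.12,0,-1,-0.046,0.088,0.12,0,-1]

```text
clock: 5.62
tool_pos: [0.5895, -0.1272, 0.0277]
orientation: [[0.843, 0.539, -0.002], [0.539, -0.843, 0.001], [-0.001, -0.002, -1.0]]
wrist_force: [-1.0, 0.5, -2.3]
width: 0.0353
gripper_force: 30.7
```

```bash
python3 -c "
from h import *
st();go(586.5,-126.5,13)"
```

```text
t5.62 tcp [ 589.5 -127.2   27.7] yaw 32.6 tilt [-0.0021  0.001 ] q6 2.14 w 35.3 gf 30.7 F [-1.   0.5 -2.3]
go [-0.011 -0.011  0.074] turn 0.0 rows>= 0.4
```

move_arm:
  plan: [-0.01,-0.005,0.02,0,-1,-0.01,-0.005,0.04,0,-1,-0.01,-0.005,0.06,0,-1,-0.01,-0.005,0.07,0,-1,-0.01,-0.005,0.072,0,-1]

```text
clock: 6.03
tool_pos: [0.588, -0.1281, 0.0144]
orientation: [[0.843, 0.538, -0.001], [0.538, -0.843, 0.0], [-0.0, -0.0, -1.0]]
wrist_force: [0.3, -0.1, -1.6]
width: 0.0353
gripper_force: 30.8
```

move_arm:
  plan: [0,0,0,0,-1,0,0,0,0,-1]

```text
clock: 6.2
tool_pos: [0.5883, -0.1284, 0.0151]
orientation: [[0.843, 0.538, 0.0], [0.538, -0.843, -0.0], [0.0, 0.0, -1.0]]
wrist_force: [-0.4, -0.4, -1.9]
width: 0.0354
gripper_force: 30.8
```

```bash
python3 -c "
from h import *
st()"
```

```text
t6.20 tcp [ 588.3 -128.4   15.1] yaw 32.6 tilt [ 0.0002 -0.0002] q6 2.14 w 35.4 gf 30.8 F [-0.4 -0.4 -1.9]
```

move_arm:
  plan: [0,0,0.006,0,-1,0,0,0.012,0,-1,0,0,0.012,0,-1,0,0,0.012,0,-1]

```text
clock: 6.53
tool_pos: [0.5886, -0.1285, 0.0133]
orientation: [[0.843, 0.538, 0.001], [0.538, -0.843, -0.001], [0.0, 0.001, -1.0]]
wrist_force: [-2.4, 1.1, 5.5]
width: 0.0353
gripper_force: 31.5
```

move_arm:
  plan: [0,0,-0.005,0,-0.1,0,0,-0.005,0,0.3,0,0,-0.005,0,1,0,0,-0.005,0,1,0,0,-0.005,0,1]

```text
clock: 6.95
tool_pos: [0.5882, -0.1283, 0.0133]
orientation: [[0.843, 0.538, -0.0], [0.538, -0.843, -0.0], [-0.0, -0.0, -1.0]]
wrist_force: [-0.9, -1.1, -0.6]
width: 0.084
gripper_force: 0.0
```

move_arm:
  plan: [0,0,-0.1,0,1,0,0,-0.25,0,1,0,0,-0.5,0,1,0,0,-0.7,0,1,0,0,-0.85,0,1]

```text
clock: 7.37
tool_pos: [0.5882, -0.1283, 0.186]
orientation: [[0.843, 0.538, 0.001], [0.538, -0.843, -0.0], [0.0, 0.001, -1.0]]
wrist_force: [0.8, -1.6, 0.9]
width: 0.0855
gripper_force: 0.0
```

```bash
python3 -c "
from h import *
st();go(420,-260,180,32.5);p,d,c=snap('w3');W=cloud('wrist',d,c)
rects(W,{'transf':(587,-128,40,33,45),'pad':(586,-127,55,3,12)})"
```

```text
t7.37 tcp [ 588.2 -128.3  186. ] yaw 32.6 tilt [ 0.0009 -0.0005] q6 2.14 w 85.5 gf 0.0 F [ 0.8 -1.6  0.9]
go [-1.063  0.102  0.03 ] turn 0.001 rows>= 5.1
transf 1961 z 38.2 rect [ 587.9 -130.4] [42.7 35.6] 33.4 circ [ 587.9 -130.6] 26.8
pad 3392 z 6.0 rect [ 587.  -126.3] [72.  72.3] 78.9 circ [ 587.6 -126.5] 49.9
```

move_arm:
  plan: [-1,0.1,-0.1,0,1,-1,0.1,-0.1,0,1,-1,0.1,-0.1,0,1,-1,0.1,-0.1,0,1,-1,0.1,-0.1,0,1]

```text
clock: 7.83
tool_pos: [0.4286, -0.2539, 0.2037]
orientation: [[0.843, 0.538, 0.0], [0.538, -0.843, -0.001], [-0.0, 0.001, -1.0]]
wrist_force: [0.5, -0.9, 0.5]
width: 0.0854
gripper_force: 0.0
```

move_arm:
  plan: [0,0,0,0,1,0,0,0,0,1]

```text
clock: 8.0
tool_pos: [0.4295, -0.2541, 0.2039]
orientation: [[0.845, 0.535, 0.001], [0.535, -0.845, -0.001], [0.0, 0.001, -1.0]]
wrist_force: [0.4, -0.1, 0.2]
width: 0.0851
gripper_force: 0.0
```

```bash
python3 -c "
from h import *
st();p,d,c=snap('w4');W=cloud('wrist',d,c)
rects(W,{'gripTop':(440,-247,25,85,96),'flange':(440,-247,40,49,57),'plate':(440,-247,60,4,12)})"
```

```text
t8.00 tcp [ 429.5 -254.1  203.9] yaw 32.4 tilt [ 0.0007 -0.0008] q6 1.78 w 85.1 gf 0.0 F [ 0.4 -0.1  0.2]
gripTop 717 z 89.0 rect [ 443.7 -250.5] [22.9 22.4] 32.8 circ [ 443.8 -250.7] 11.9
flange 1633 z 53.0 rect [ 444.  -250.8] [49.4 48.5] 77.1 circ [ 443.7 -251. ] 25.0
plate 3274 z 8.1 rect [ 443.5 -251. ] [76.4 76.1] 12.4 circ [ 443.9 -250.4] 52.8
```

View pics/w4.png

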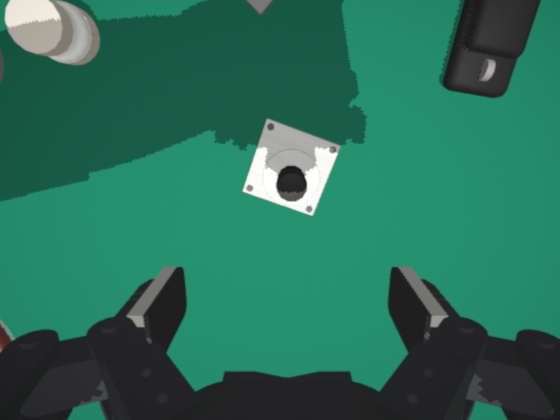

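The post is at (291,168) with the arbor upright. Grip, flange and plate centres agree at (443.8, -250.7).

```bash
python3 -c "
from h import *
st();go(443.8,-250.7,110)"
```

```text
t8.05 tcp [ 430.3 -253.3  203.6] yaw 32.5 tilt [ 0.0006 -0.0003] q6 1.78 w 85.5 gf 0.0 F [0.8 0.5 0.4]
go [0.064 0.025 0.468] turn 0.0 rows>= 2.3
```

move_arm:
  plan: [0.064,0.025,0.1,0,1,0.064,0.025,0.3,0,1,0.064,0.025,0.46,0,1,0.064,0.025,0.46,0,1,0.064,0.025,0.46,0,1]

```text
clock: 8.47
tool_pos: [0.4436, -0.2483, 0.1103]
orientation: [[0.842, 0.54, -0.003], [0.54, -0.842, 0.003], [-0.001, -0.004, -1.0]]
wrist_force: [-0.2, -0.2, 0.6]
width: 0.0853
gripper_force: 0.0
```

move_arm:
  plan: [0,0,0,0,1,0,0,0,0,1]

```text
clock: 8.63
tool_pos: [0.4453, -0.2509, 0.1141]
orientation: [[0.842, 0.539, 0.002], [0.539, -0.842, -0.002], [0.001, 0.003, -1.0]]
wrist_force: [0.7, -0.2, 0.1]
width: 0.0855
gripper_force: 0.0
```

```bash
python3 -c "
from h import *
st();go(443.8,-250.7,60)"
```

```text
t8.63 tcp [ 445.3 -250.9  114.1] yaw 32.6 tilt [ 0.0025 -0.0024] q6 1.80 w 85.5 gf 0.0 F [ 0.7 -0.2  0.1]
go [-0.006 -0.006  0.27 ] turn 0.0 rows>= 1.3
```

move_arm:
  plan: [-0.004,-0.002,0.06,0,1,-0.004,-0.002,0.12,0,1,-0.004,-0.002,0.18,0,1,-0.004,-0.002,0.23,0,1,-0.004,-0.002,0.26,0,1]

```text
clock: 9.05
tool_pos: [0.4422, -0.2495, 0.0572]
orientation: [[0.843, 0.538, -0.002], [0.538, -0.843, 0.002], [-0.001, -0.002, -1.0]]
wrist_force: [-0.3, -0.3, 0.2]
width: 0.0854
gripper_force: 0.0
```

move_arm:
  plan: [0,0,0,0,1,0,0,0,0,1,0,0,0,0,1,0,0,0,0,1,0,0,0,0,1]

```text
clock: 9.47
tool_pos: [0.4433, -0.2506, 0.0601]
orientation: [[0.843, 0.538, 0.001], [0.538, -0.843, -0.001], [0.0, 0.001, -1.0]]
wrist_force: [0.2, -0.0, 0.7]
width: 0.0853
gripper_force: 0.0
```

```bash
python3 -c "
from h import *
st();go(443.8,-250.7,60)"
```

```text
t9.47 tcp [ 443.3 -250.6   60.1] yaw 32.6 tilt [ 0.0007 -0.0008] q6 1.80 w 85.3 gf 0.0 F [ 0.2 -0.   0.7]
go [0.002 0.002 0.001] turn 0.0 rows>= 0.0
```

move_arm:
  plan: [0.002,0.001,0,0,0.5,0.002,0.001,0,0,0.1,0.002,0.001,0,0,-0.2,0.002,0.001,0,0,-0.35,0.002,0.001,0,0,-0.4]
  force: 30

```text
clock: 9.88
tool_pos: [0.4435, -0.2502, 0.0595]
orientation: [[0.843, 0.538, 0.0], [0.538, -0.843, -0.0], [-0.0, 0.0, -1.0]]
wrist_force: [1.0, -0.1, -0.6]
width: 0.0266
gripper_force: 0.0
```

move_arm:
  plan: [0,0,0,0,-0.45,0,0,0,0,-0.6,0,0,0,0,-1,0,0,0,0,-1,0,0,0,0,-1]

```text
clock: 10.3
tool_pos: [0.4435, -0.2502, 0.0596]
orientation: [[0.843, 0.538, 0.0], [0.538, -0.843, -0.0], [-0.0, 0.0, -1.0]]
wrist_force: [-0.4, 0.3, 2.7]
width: 0.0232
gripper_force: 29.4
```

```bash
python3 -c "
from h import *
st()"
```

```text
t10.30 tcp [ 443.5 -250.2   59.6] yaw 32.6 tilt [ 0.     -0.0001] q6 1.80 w 23.2 gf 29.4 F [-0.4  0.3  2.7]
```

Gripped. Straight slow lift.

move_arm:
  plan: [0,0,-0.02,0,-1,0,0,-0.05,0,-1,0,0,-0.08,0,-1,0,0,-0.11,0,-1,0,0,-0.14,0,-1]

```text
clock: 10.72
tool_pos: [0.4436, -0.2503, 0.0884]
orientation: [[0.843, 0.538, 0.0], [0.538, -0.843, -0.0], [0.0, 0.001, -1.0]]
wrist_force: [0.6, 0.2, -0.5]
width: 0.0233
gripper_force: 29.5
```

move_arm:
  plan: [0,0,-0.04,0,-1,0,0,-0.08,0,-1,0,0,-0.16,0,-1,0,0,-0.28,0,-1,0,0,-0.4,0,-1]

```text
clock: 11.13
tool_pos: [0.4431, -0.2498, 0.1685]
orientation: [[0.843, 0.538, -0.001], [0.538, -0.843, 0.001], [-0.0, -0.001, -1.0]]
wrist_force: [0.4, -0.0, -0.5]
width: 0.0231
gripper_force: 29.5
```

```bash
python3 -c "
from h import *
st();go(610.8,97.4,160);p,d,c=snap('w5')"
```

```text
t11.13 tcp [ 443.1 -249.8  168.5] yaw 32.6 tilt [-0.0007  0.0006] q6 1.80 w 23.1 gf 29.5 F [ 0.4 -0.  -0.5]
go [ 1.641 -1.012  0.043] turn 0.0 rows>= 9.2
```

View pics/w5.png

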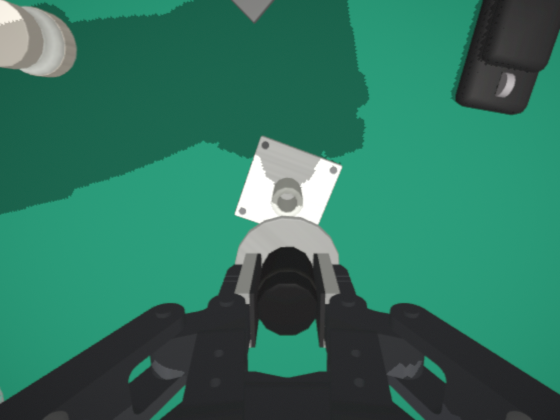

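The arbor is held upright at (287,265), clear of the sleeve at (287,193). Carrying it to the cup.

move_arm:
  plan: [0.1,-0.06,0,0,-1,0.25,-0.155,0,0,-1,0.45,-0.278,0,0,-1,0.65,-0.4,0,0,-1,0.82,-0.506,0,0,-1]

```text
clock: 11.6
tool_pos: [0.5241, -0.0831, 0.1682]
orientation: [[0.843, 0.538, 0.001], [0.538, -0.843, -0.001], [0.001, 0.001, -1.0]]
wrist_force: [0.6, -0.9, -1.0]
width: 0.023
gripper_force: 29.6
```

move_arm:
  plan: [0.2,-0.123,0,0,-1,0.4,-0.247,0,0,-1,0.57,-0.352,0,0,-1,0.72,-0.444,0,0,-1,0.82,-0.506,0,0,-1]

```text
clock: 12.02
tool_pos: [0.6081, 0.0926, 0.1678]
orientation: [[0.842, 0.54, 0.001], [0.54, -0.842, 0.001], [0.001, -0.0, -1.0]]
wrist_force: [1.2, -0.6, -1.1]
width: 0.0231
gripper_force: 29.7
```

move_arm:
  plan: [0,0,0.1,0,-1,0,0,0.2,0,-1,0,0,0.2,0,-1,0,0,0.2,0,-1,0,0,0.2,0,-1]

```text
clock: 12.43
tool_pos: [0.6075, 0.0886, 0.1288]
orientation: [[0.843, 0.538, 0.001], [0.538, -0.843, -0.0], [0.001, 0.001, -1.0]]
wrist_force: [0.2, 0.3, -0.5]
width: 0.0233
gripper_force: 29.7
```

```bash
python3 -c "
from h import *
st();go(610.5,97.9,61);p,d,c=snap('w6');W=cloud('wrist',d,c)
rects(W,{'cupbase':(611,97,60,3,12),'tray':(498,242,75,3,14),'tor':(498,243,55,27,36)})"
```

```text
t12.43 tcp [607.5  88.6 128.8] yaw 32.5 tilt [ 0.001  -0.0002] q6 2.51 w 23.3 gf 29.7 F [ 0.2  0.3 -0.5]
go [ 0.038 -0.031  0.339] turn 0.0 rows>= 1.6
cupbase 3558 z 8.0 rect [612.1  99.5] [74.2 79.6] 55.3 circ [608.1 105.2] 47.9
tray 6417 z 6.7 rect [497.8 242. ] [88.8 81.8] 84.0 circ [498.  241.7] 59.4
tor 2856 z 31.7 rect [500.2 238.8] [65.1 54.5] 25.3 circ [498.  243.1] 32.9
```

Correct laterally at height (tip still about 83 mm up) and check.

move_arm:
  plan: [0.038,-0.031,0,0,-1,0.038,-0.031,0,0,-1,0.038,-0.031,0,0,-1,0.038,-0.031,0.06,0,-1,0.038,-0.031,0.12,0,-1]

```text
clock: 12.9
tool_pos: [0.6108, 0.0981, 0.1033]
orientation: [[0.843, 0.538, 0.002], [0.538, -0.843, -0.0], [0.001, 0.001, -1.0]]
wrist_force: [0.9, -0.5, -2.3]
width: 0.0232
gripper_force: 29.7
```

move_arm:
  plan: [0,0,0,0,-1,0,0,0,0,-1,0,0,0,0,-1]

```text
clock: 13.15
tool_pos: [0.6099, 0.0981, 0.1031]
orientation: [[0.843, 0.538, -0.001], [0.538, -0.843, -0.0], [-0.001, -0.0, -1.0]]
wrist_force: [-0.1, -0.3, -0.1]
width: 0.023
gripper_force: 29.7
```

```bash
python3 -c "
from h import *
st();go(610.5,97.9,61)"
```

```text
t13.15 tcp [609.9  98.1 103.1] yaw 32.6 tilt [-0.0008 -0.0001] q6 2.52 w 23.0 gf 29.7 F [-0.1 -0.3 -0.1]
go [0.002 0.003 0.21 ] turn 0.0 rows>= 1.0
```

move_arm:
  plan: [0.002,0.002,0.05,0,-1,0.002,0.002,0.1,0,-1,0.002,0.002,0.15,0,-1,0.002,0.002,0.19,0,-1,0.002,0.002,0.21,0,-1]

```text
clock: 13.57
tool_pos: [0.6096, 0.0981, 0.0595]
orientation: [[0.843, 0.538, -0.002], [0.538, -0.843, -0.0], [-0.002, -0.001, -1.0]]
wrist_force: [-12.3, 0.0, 37.8]
width: 0.0233
gripper_force: 33.8
```

move_arm:
  plan: [0,0,0.003,0,-1,0,0,0.006,0,-1,0,0,0.008,0,-1,0,0,0.008,0,-1]

```text
clock: 13.9
tool_pos: [0.6108, 0.0981, 0.0598]
orientation: [[0.843, 0.538, 0.0], [0.538, -0.843, -0.0], [0.0, 0.0, -1.0]]
wrist_force: [-0.3, 0.8, -0.7]
width: 0.0231
gripper_force: 29.8
```

```bash
python3 -c "
from h import *
st()"
```

```text
t13.90 tcp [610.8  98.1  59.8] yaw 32.6 tilt [ 0.0001 -0.0001] q6 2.52 w 23.1 gf 29.8 F [-0.3  0.8 -0.7]
```

move_arm:
  plan: [0,0,0.003,0,-1,0,0,0.003,0,-0.2,0,0,0.003,0,0.3,0,0,0.003,0,1,0,0,0.003,0,1]

```text
clock: 14.32
tool_pos: [0.6109, 0.0981, 0.0593]
orientation: [[0.843, 0.538, 0.0], [0.538, -0.843, -0.0], [0.0, 0.0, -1.0]]
wrist_force: [-0.4, 0.3, 0.1]
width: 0.0689
gripper_force: 0.0
```

move_arm:
  plan: [0,0,0,0,1,0,0,-0.1,0,1,0,0,-0.3,0,1,0,0,-0.5,0,1,0,0,-0.7,0,1]

```text
clock: 14.73
tool_pos: [0.6102, 0.0982, 0.2006]
orientation: [[0.843, 0.538, -0.001], [0.538, -0.843, -0.0], [-0.001, -0.0, -1.0]]
wrist_force: [1.0, 0.2, 0.4]
width: 0.0855
gripper_force: 0.0
```

```bash
python3 -c "
from h import *
st();go(498.3,243.4,150,50);p,d,c=snap('w7');W=cloud('wrist',d,c)
rects(W,{'gripTop':(611,97,25,85,96),'flange':(611,97,40,49,57),'tray':(498,242,75,3,14),'tor':(498,243,55,27,36)})"
```

```text
t14.73 tcp [610.2  98.2 200.6] yaw 32.6 tilt [-0.0008 -0.    ] q6 2.52 w 85.5 gf 0.0 F [1.  0.2 0.4]
go [-0.08  -0.913  0.254] turn -0.145 rows>= 4.6
gripTop 708 z 88.8 rect [611.9  96.8] [22.5 22.4] 32.9 circ [611.8  97. ] 11.9
flange 1581 z 53.0 rect [611.7  96.9] [49.  49.1] 1.5 circ [611.7  96.9] 26.0
tray 4312 z 6.6 rect [497.7 242. ] [88.8 81.8] 83.8 circ [497.4 241.8] 59.7
tor 2161 z 31.8 rect [498.4 243.1] [64.7 64.1] 37.0 circ [498. 243.] 32.9
```

View pics/w7.png

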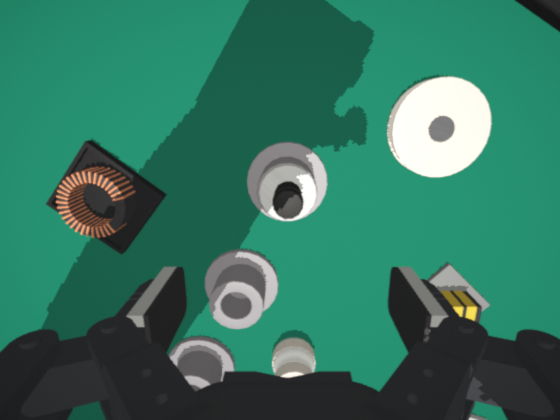

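The arbor hangs in the cup at (288,195), about 1 mm off centre with the flange at the right height. Next is the choke at (97,203); I'll close along world x so both pads land on windings.

move_arm:
  plan: [-0.08,-0.913,0,-0.06,1,-0.08,-0.913,0,-0.12,1,-0.08,-0.913,0.1,-0.18,1,-0.08,-0.913,0.2,-0.24,1,-0.08,-0.913,0.25,-0.29,1]

```text
clock: 15.2
tool_pos: [0.4977, 0.246, 0.15]
orientation: [[0.377, 0.926, 0.002], [0.926, -0.377, 0.001], [0.002, 0.002, -1.0]]
wrist_force: [0.2, 0.7, -0.6]
width: 0.085
gripper_force: 0.0
```

move_arm:
  plan: [0,0,0,-0.06,1,0,0,0,-0.12,1,0,0,0,-0.18,1,0,0,0,-0.188,1,0,0,0,-0.188,1]

```text
clock: 15.62
tool_pos: [0.499, 0.2434, 0.1492]
orientation: [[0.003, 1.0, 0.0], [1.0, -0.003, -0.0], [-0.0, 0.0, -1.0]]
wrist_force: [0.8, 0.4, 0.6]
width: 0.0854
gripper_force: 0.0
```

```bash
python3 -c "
from h import *
st();go(498.2,243.2,60,90);go(498.2,243.2,11,90)"
```

```text
t15.62 tcp [499.  243.4 149.2] yaw 89.8 tilt [ 0.0001 -0.0001] q6 1.79 w 85.4 gf 0.0 F [0.8 0.4 0.6]
go [-0.001 -0.004  0.446] turn -0.002 rows>= 2.1
go [-0.001 -0.004  0.691] turn -0.002 rows>= 3.3
```

move_arm:
  plan: [-0.001,-0.004,0.15,0,1,-0.001,-0.004,0.3,0,1,-0.001,-0.004,0.43,0,1,-0.001,-0.004,0.53,0,1,-0.001,-0.004,0.6,0,1]

```text
clock: 16.03
tool_pos: [0.497, 0.2427, 0.0268]
orientation: [[0.006, 1.0, -0.002], [1.0, -0.006, -0.001], [-0.001, -0.002, -1.0]]
wrist_force: [-0.6, 0.6, -1.2]
width: 0.0855
gripper_force: 0.0
```

move_arm:
  plan: [0,0,0.04,0,1,0,0,0.07,0,1,0,0,0.09,0,1,0,0,0.09,0,1,0,0,0.09,0,1]

```text
clock: 16.45
tool_pos: [0.4987, 0.2433, 0.012]
orientation: [[0.002, 1.0, 0.001], [1.0, -0.002, 0.0], [0.0, 0.001, -1.0]]
wrist_force: [-0.3, 0.5, -1.0]
width: 0.0853
gripper_force: 0.0
```

```bash
python3 -c "
from h import *
st();go(498.2,243.2,11,90);p,d,c=snap('w8')"
```

```text
t16.45 tcp [498.7 243.3  12. ] yaw 89.9 tilt [0.001  0.0001] q6 1.79 w 85.3 gf 0.0 F [-0.3  0.5 -1. ]
go [-0.    -0.003  0.005] turn -0.001 rows>= 0.0
```

View pics/w8.png

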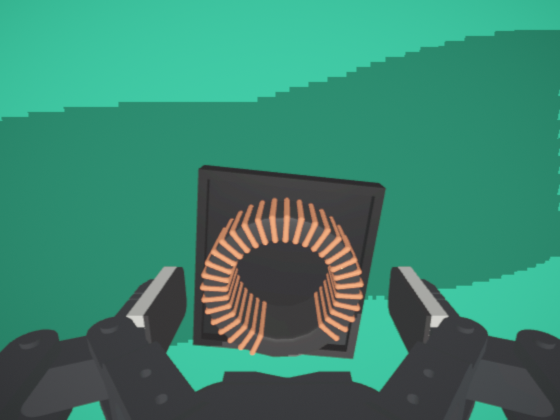

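Both pads stand clear at either side of the choke: left tip near (175,270), right near (400,270). I'll check the fingertip height.

```bash
python3 -c "
from h import *;import pickle
p,d,c=pickle.load(open('w8.pkl','rb'));W=cloud('wrist',d,c)*1000
for u,v in((180,272),(178,300),(160,300),(400,272),(405,300),(170,272)):print(u,v,np.round(W[v,u],1))
m=W[255:340,120:188].reshape(-1,3);m=m[m[:,2]>14];print(np.nanmin(m[:,2]),np.sort(m[:,2])[:400:40])"
```

```text
180 272 [457.4 251.2  29.3]
178 300 [457.5 242.2  35.3]
160 300 [457.5 252.5  52.3]
400 272 [543.9 253.5  34.3]
405 300 [542.7 248.   45.3]
170 272 [455.3 253.9  34.6]
24.7323493210497 [24.73234932 26.46405498 27.68095803 28.77449256 29.41904799 30.15439049
 30.94550229 31.51985758 32.07102509 32.63209389]
```

move_arm:
  plan: [0,-0.003,0.013,0,1,0,-0.003,0.025,0,1,0,-0.003,0.025,0,0.75,0,-0.003,0.025,0,0.65,0,-0.003,0.025,0,0.6]
  force: 40

```text
clock: 16.92
tool_pos: [0.4976, 0.2432, 0.0063]
orientation: [[0.001, 1.0, -0.0], [1.0, -0.001, -0.0], [-0.0, -0.0, -1.0]]
wrist_force: [-0.1, -0.2, 0.1]
width: 0.0683
gripper_force: 0.0
```

move_arm:
  plan: [0,0,0,0,0.55,0,0,0,0,0.45,0,0,0,0,0.2,0,0,0,0,-1,0,0,0,0,-1]

```text
clock: 17.33
tool_pos: [0.4978, 0.2433, 0.0069]
orientation: [[0.001, 1.0, 0.0], [1.0, -0.001, 0.0], [0.0, 0.0, -1.0]]
wrist_force: [-2.5, -0.9, 6.2]
width: 0.0633
gripper_force: 44.2
```

```bash
python3 -c "
from h import *
st()"
```

```text
t17.33 tcp [497.8 243.3   6.9] yaw 89.9 tilt [0.0004 0.    ] q6 1.79 w 63.3 gf 44.2 F [-2.5 -0.9  6.2]
```

move_arm:
  plan: [0,0,-0.04,0,-1,0,0,-0.12,0,-1,0,0,-0.28,0,-1,0,0,-0.44,0,-1,0,0,-0.6,0,-1]

```text
clock: 17.75
tool_pos: [0.497, 0.243, 0.1276]
orientation: [[0.001, 1.0, -0.001], [1.0, -0.001, -0.0], [-0.0, -0.001, -1.0]]
wrist_force: [1.0, 0.4, -2.1]
width: 0.0631
gripper_force: 44.6
```

```bash
python3 -c "
from h import *
st();p,d,c=snap('w9');go(443.6,-250.8,127)
W=cloud('wrist',d,c);rects(W,{'tor':(498,243,60,136,160)});rects(W,{'tray':(498,243,75,3,14)})"
```

```text
t17.75 tcp [497.  243.  127.6] yaw 89.9 tilt [-0.0008 -0.0003] q6 1.79 w 63.1 gf 44.6 F [ 1.   0.4 -2.1]
go [-2.473 -0.28   0.034] turn 0.0 rows>= 11.9
tor 16756 z 152.5 rect [500.5 245.7] [71.7 64.6] 38.5 circ [498.4 248.9] 45.2
tray 7023 z 6.4 rect [512.9 239.9] [ 88.8 110.4] 83.9 circ [508.9 250.2] 60.7
```

View pics/w9.png

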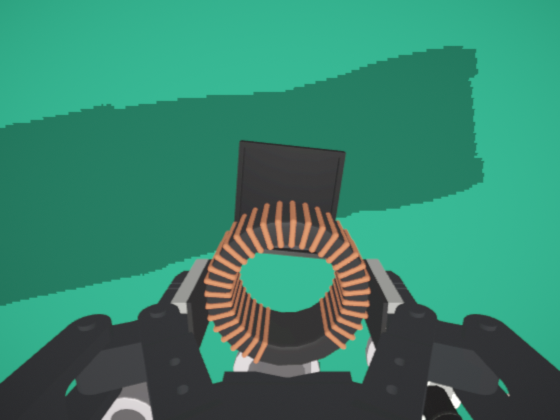

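The choke is held level at (288,285) and the tray at (290,175) is empty. Moving to the post.

move_arm:
  plan: [-0.1,-0.011,0,0,-1,-0.25,-0.028,0,0,-1,-0.44,-0.05,0,0,-1,-0.64,-0.072,0,0,-1,-0.83,-0.094,0,0,-1]

```text
clock: 18.22
tool_pos: [0.478, 0.0758, 0.1264]
orientation: [[0.0, 1.0, 0.0], [1.0, -0.0, -0.0], [-0.0, 0.0, -1.0]]
wrist_force: [1.2, -0.9, -1.4]
width: 0.0631
gripper_force: 44.6
```

move_arm:
  plan: [-0.2,-0.022,0,0,-1,-0.4,-0.045,0,0,-1,-0.6,-0.068,0,0,-1,-0.8,-0.09,0,0,-1,-0.95,-0.107,0,0,-1]

```text
clock: 18.63
tool_pos: [0.4563, -0.1156, 0.1266]
orientation: [[0.003, 1.0, 0.001], [1.0, -0.003, -0.001], [-0.001, 0.001, -1.0]]
wrist_force: [0.8, -0.1, -1.3]
width: 0.0632
gripper_force: 44.6
```

move_arm:
  plan: [-0.15,-0.017,0,0,-1,-0.3,-0.034,0,0,-1,-0.45,-0.05,0,0,-1,-0.58,-0.066,0,0,-1,-0.68,-0.077,0,0,-1]

```text
clock: 19.05
tool_pos: [0.4408, -0.2509, 0.1265]
orientation: [[0.003, 1.0, 0.0], [1.0, -0.003, -0.001], [-0.001, 0.0, -1.0]]
wrist_force: [0.5, 1.2, -1.3]
width: 0.0633
gripper_force: 44.6
```

move_arm:
  plan: [0,0,0,0,-1,0,0,0.1,0,-1,0,0,0.2,0,-1,0,0,0.2,0,-1,0,0,0.2,0,-1]

```text
clock: 19.47
tool_pos: [0.4407, -0.2477, 0.0857]
orientation: [[0.001, 1.0, -0.002], [1.0, -0.001, 0.002], [0.002, -0.002, -1.0]]
wrist_force: [-0.4, -0.2, -1.2]
width: 0.0636
gripper_force: 44.8
```

```bash
python3 -c "
from h import *
st();p,d,c=snap('w10');go(443.6,-250.8,70,90)"
```

```text
t19.47 tcp [ 440.7 -247.7   85.7] yaw 89.9 tilt [-0.0016  0.0016] q6 0.80 w 63.6 gf 44.8 F [-0.4 -0.2 -1.2]
go [-0.013  0.011  0.084] turn -0.0 rows>= 0.4
```

View pics/w10.png

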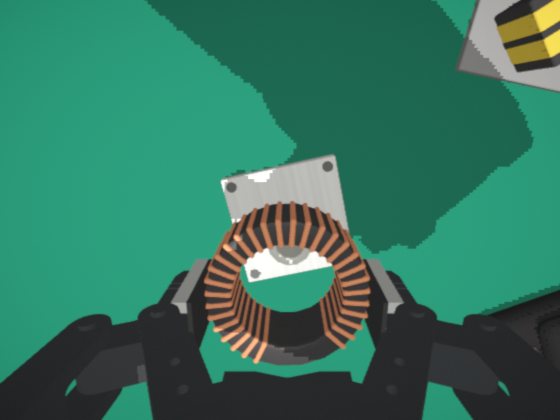

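The choke is over the post, whose sleeve shows through the hole at (288,253). Correcting, then lowering.

move_arm:
  plan: [-0.013,0.012,0,0,-1,-0.013,0.012,0,0,-1,-0.013,0.012,0.04,0,-1,-0.013,0.012,0.08,0,-1,-0.013,0.012,0.08,0,-1]

```text
clock: 19.93
tool_pos: [0.443, -0.2506, 0.0683]
orientation: [[0.001, 1.0, -0.002], [1.0, -0.001, 0.002], [0.002, -0.002, -1.0]]
wrist_force: [0.0, -0.3, -1.9]
width: 0.0633
gripper_force: 44.8
```

move_arm:
  plan: [0,0,0,0,-1,0,0,0,0,-1,0,0,0,0,-1]

```text
clock: 20.18
tool_pos: [0.4438, -0.2514, 0.0705]
orientation: [[0.001, 1.0, 0.0], [1.0, -0.001, -0.0], [-0.0, 0.0, -1.0]]
wrist_force: [0.3, 0.3, -1.1]
width: 0.0631
gripper_force: 44.8
```

```bash
python3 -c "
from h import *
st();go(443.6,-250.8,11,90)"
```

```text
t20.18 tcp [ 443.8 -251.4   70.5] yaw 89.9 tilt [ 0.0001 -0.0002] q6 0.80 w 63.1 gf 44.8 F [ 0.3  0.3 -1.1]
go [ 0.003 -0.001  0.297] turn -0.001 rows>= 1.4
```

Descend slowly, ending about 2–3 mm above the plate.

move_arm:
  plan: [0.003,0,0.04,0,-1,0.003,0,0.09,0,-1,0.003,0,0.14,0,-1,0.003,0,0.19,0,-1,0.003,0,0.23,0,-1]

```text
clock: 20.6
tool_pos: [0.4431, -0.2502, 0.0224]
orientation: [[0.001, 1.0, -0.001], [1.0, -0.001, 0.001], [0.001, -0.001, -1.0]]
wrist_force: [-0.2, 0.2, -2.4]
width: 0.0627
gripper_force: 44.8
```

move_arm:
  plan: [0,0,0.02,0,-1,0,0,0.04,0,-1,0,0,0.055,0,-1,0,0,0.06,0,-1,0,0,0.06,0,-1]

```text
clock: 21.02
tool_pos: [0.4438, -0.2508, 0.0123]
orientation: [[0.001, 1.0, 0.0], [1.0, -0.001, -0.0], [-0.0, 0.0, -1.0]]
wrist_force: [-0.2, -0.3, -1.7]
width: 0.0628
gripper_force: 44.8
```

move_arm:
  plan: [0,0,0.003,0,-1,0,0,0.006,0,-1,0,0,0.009,0,-1,0,0,0.012,0,-1,0,0,0.012,0,-1]

```text
clock: 21.43
tool_pos: [0.4437, -0.2508, 0.0099]
orientation: [[0.001, 1.0, 0.0], [1.0, -0.001, -0.0], [-0.0, 0.0, -1.0]]
wrist_force: [0.2, 0.3, -1.1]
width: 0.0629
gripper_force: 44.8
```

move_arm:
  plan: [0,0,0.004,0,-1,0,0,0.007,0,-1,0,0,0.007,0,-1,0,0,0.007,0,-1]

```text
clock: 21.77
tool_pos: [0.4438, -0.2508, 0.0089]
orientation: [[0.001, 1.0, 0.0], [1.0, -0.001, -0.0], [-0.0, 0.0, -1.0]]
wrist_force: [-1.8, 1.8, 5.6]
width: 0.0629
gripper_force: 45.2
```

move_arm:
  plan: [0,0,0,0,0.55,0,0,0,0,0.7,0,0,0,0,1,0,0,0,0,1,0,0,0,0,1]

```text
clock: 22.18
tool_pos: [0.4438, -0.2508, 0.0084]
orientation: [[0.001, 1.0, 0.0], [1.0, -0.001, -0.0], [-0.0, 0.0, -1.0]]
wrist_force: [0.0, 0.2, 0.4]
width: 0.0851
gripper_force: 0.0
```

move_arm:
  plan: [0,0,-0.05,0,1,0,0,-0.15,0,1,0,0,-0.35,0,1,0,0,-0.55,0,1,0,0,-0.7,0,1]

```text
clock: 22.6
tool_pos: [0.4441, -0.251, 0.1524]
orientation: [[0.001, 1.0, 0.002], [1.0, -0.001, -0.002], [-0.002, 0.002, -1.0]]
wrist_force: [0.8, -1.3, 0.9]
width: 0.0854
gripper_force: 0.0
```

```bash
python3 -c "
from h import *
st();p,d,c=snap('w11');W=cloud('wrist',d,c)
rects(W,{'tor':(443,-250,38,29,40),'sleeve':(443,-250,20,45,52),'transf':(588,-130,40,33,45)});go(587.9,-130.4,140,33.4)"
```

```text
t22.60 tcp [ 444.1 -251.   152.4] yaw 89.9 tilt [ 0.0019 -0.0019] q6 0.80 w 85.4 gf 0.0 F [ 0.8 -1.3  0.9]
tor 3010 z 34.1 rect [ 445.1 -250.2] [64.6 63.8] 0.3 circ [ 445.1 -250.5] 32.6
sleeve 576 z 47.8 rect [ 443.5 -250.9] [24.9 25. ] 87.2 circ [ 443.5 -251.1] 12.9
transf 3677 z 38.4 rect [ 587.5 -130.8] [44.  36.1] 32.6 circ [ 587.3 -131.1] 27.3
go [0.614 0.708 0.092] turn 0.471 rows>= 7.9
```

View pics/w11.png

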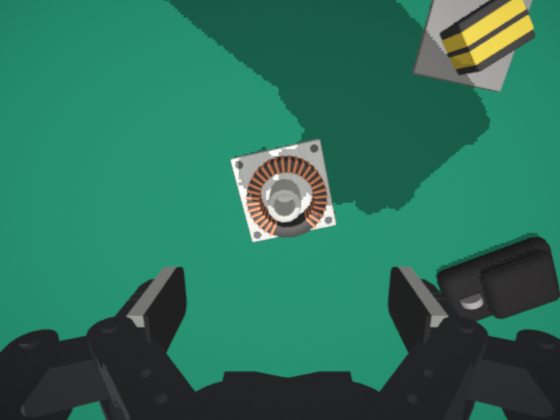

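The choke lies flat around the sleeve at (287,197), 1.6 mm off centre. Last is the transformer on the pad.

move_arm:
  plan: [0.12,0.14,0,0.06,1,0.26,0.3,0,0.12,1,0.4,0.46,0,0.18,1,0.5,0.58,0,0.24,1,0.614,0.708,0,0.298,1]

```text
clock: 23.07
tool_pos: [0.5861, -0.1275, 0.1493]
orientation: [[0.554, 0.832, 0.001], [0.832, -0.554, -0.001], [0.0, 0.001, -1.0]]
wrist_force: [0.2, -0.4, 0.3]
width: 0.0854
gripper_force: 0.0
```

move_arm:
  plan: [0,0,0,0.06,1,0,0,0,0.12,1,0,0,0,0.172,1,0,0,0,0.172,1,0,0,0,0.172,1]

```text
clock: 23.48
tool_pos: [0.5847, -0.1289, 0.149]
orientation: [[0.806, 0.591, 0.0], [0.591, -0.806, -0.0], [0.0, 0.0, -1.0]]
wrist_force: [-0.1, 0.5, 0.1]
width: 0.0854
gripper_force: 0.0
```

```bash
python3 -c "
from h import *
st();go(587.8,-130.5,13,33)"
```

```text
t23.48 tcp [ 584.7 -128.9  149. ] yaw 36.3 tilt [ 0.0002 -0.0002] q6 2.07 w 85.4 gf 0.0 F [-0.1  0.5  0.1]
go [0.008 0.015 0.68 ] turn 0.027 rows>= 3.3
```

move_arm:
  plan: [0.008,0.015,0.12,0.027,1,0.008,0.015,0.26,0.027,1,0.008,0.015,0.4,0.027,1,0.008,0.015,0.5,0.027,1,0.008,0.015,0.58,0.027,1]

```text
clock: 23.9
tool_pos: [0.5867, -0.1302, 0.0305]
orientation: [[0.838, 0.545, -0.002], [0.545, -0.838, 0.001], [-0.001, -0.002, -1.0]]
wrist_force: [0.6, -0.3, -0.3]
width: 0.0857
gripper_force: 0.0
```

move_arm:
  plan: [0,0,0.04,0,1,0,0,0.08,0,1,0,0,0.1,0,1,0,0,0.1,0,1,0,0,0.1,0,1]

```text
clock: 24.32
tool_pos: [0.5882, -0.1307, 0.0134]
orientation: [[0.84, 0.542, 0.001], [0.542, -0.84, -0.001], [0.001, 0.001, -1.0]]
wrist_force: [0.4, 1.4, -0.1]
width: 0.0852
gripper_force: 0.0
```

```bash
python3 -c "
from h import *
st();go(587.8,-130.5,13,33)"
```

```text
t24.32 tcp [ 588.2 -130.7   13.4] yaw 32.8 tilt [ 0.001  -0.0006] q6 2.13 w 85.2 gf 0.0 F [ 0.4  1.4 -0.1]
go [-0.001 -0.002  0.002] turn -0.001 rows>= 0.0
```

move_arm:
  plan: [0,0,0,0,0.4,0,0,0,0,0.1,0,0,0,0,-0.08,0,0,0,0,-0.13,0,0,0,0,-0.16]
  force: 30

```text
clock: 24.73
tool_pos: [0.5879, -0.1305, 0.0129]
orientation: [[0.84, 0.542, 0.0], [0.542, -0.84, -0.0], [0.0, 0.0, -1.0]]
wrist_force: [0.6, -0.9, 2.0]
width: 0.0363
gripper_force: 5.2
```

move_arm:
  plan: [0,0,0,0,-0.3,0,0,0,0,-1,0,0,0,0,-1,0,0,0,0,-1,0,0,0,0,-1]

```text
clock: 25.15
tool_pos: [0.588, -0.1305, 0.013]
orientation: [[0.84, 0.542, 0.001], [0.542, -0.84, -0.0], [0.0, 0.001, -1.0]]
wrist_force: [-1.3, -0.0, 4.9]
width: 0.0356
gripper_force: 31.2
```

move_arm:
  plan: [0,0,-0.04,0,-1,0,0,-0.12,0,-1,0,0,-0.28,0,-1,0,0,-0.44,0,-1,0,0,-0.6,0,-1]

```text
clock: 25.57
tool_pos: [0.587, -0.13, 0.1335]
orientation: [[0.84, 0.542, -0.001], [0.542, -0.84, 0.001], [-0.001, -0.001, -1.0]]
wrist_force: [0.4, -0.5, -0.8]
width: 0.0356
gripper_force: 30.4
```

```bash
python3 -c "
from h import *
st();go(497.8,242,130)"
```

```text
t25.57 tcp [ 587.  -130.   133.5] yaw 32.8 tilt [-0.0014  0.0006] q6 2.13 w 35.6 gf 30.4 F [ 0.4 -0.5 -0.8]
go [ 0.633 -1.805  0.019] turn 0.0 rows>= 9.2
```

move_arm:
  plan: [0.04,-0.113,0,0,-1,0.1,-0.284,0,0,-1,0.17,-0.487,0,0,-1,0.24,-0.69,0,0,-1,0.315,-0.903,0,0,-1]

```text
clock: 25.98
tool_pos: [0.5432, 0.0511, 0.1325]
orientation: [[0.841, 0.541, -0.0], [0.541, -0.841, -0.0], [-0.0, -0.0, -1.0]]
wrist_force: [1.4, 1.0, -0.9]
width: 0.0354
gripper_force: 30.5
```

move_arm:
  plan: [0.075,-0.215,0,0,-1,0.15,-0.43,0,0,-1,0.22,-0.63,0,0,-1,0.28,-0.8,0,0,-1,0.318,-0.903,0,0,-1]

```text
clock: 26.4
tool_pos: [0.498, 0.2393, 0.1326]
orientation: [[0.839, 0.544, -0.001], [0.544, -0.839, 0.001], [-0.0, -0.001, -1.0]]
wrist_force: [0.6, 0.5, -1.2]
width: 0.0356
gripper_force: 30.5
```

move_arm:
  plan: [0,0,0,0,-1,0,0,0.1,0,-1,0,0,0.2,0,-1,0,0,0.3,0,-1,0,0,0.3,0,-1]

```text
clock: 26.82
tool_pos: [0.4972, 0.235, 0.0683]
orientation: [[0.841, 0.542, -0.006], [0.542, -0.841, -0.002], [-0.006, -0.002, -1.0]]
wrist_force: [-0.4, -0.2, -2.3]
width: 0.0355
gripper_force: 30.5
```

```bash
python3 -c "
from h import *
st();go(497.8,242,40);go(497.8,242,13)"
```

```text
t26.82 tcp [497.2 235.   68.3] yaw 32.8 tilt [-0.0062 -0.0016] q6 2.77 w 35.5 gf 30.5 F [-0.4 -0.2 -2.3]
go [ 0.023 -0.027  0.142] turn 0.0 rows>= 0.7
go [ 0.023 -0.027  0.277] turn 0.0 rows>= 1.3
```

move_arm:
  plan: [0.023,-0.028,0,0,-1,0.023,-0.028,0.05,0,-1,0.023,-0.028,0.1,0,-1,0.023,-0.028,0.16,0,-1,0.023,-0.028,0.2,0,-1]

```text
clock: 27.23
tool_pos: [0.5003, 0.243, 0.0311]
orientation: [[0.84, 0.542, -0.001], [0.542, -0.84, -0.0], [-0.001, -0.0, -1.0]]
wrist_force: [-0.0, 0.0, -1.3]
width: 0.0356
gripper_force: 30.6
```

move_arm:
  plan: [0,0,0,0,-1,0,0,0,0,-1,0,0,0,0,-1]

```text
clock: 27.48
tool_pos: [0.5008, 0.2431, 0.0327]
orientation: [[0.84, 0.542, 0.0], [0.542, -0.84, -0.0], [0.0, 0.0, -1.0]]
wrist_force: [-0.1, 0.2, -0.2]
width: 0.0353
gripper_force: 30.6
```

```bash
python3 -c "
from h import *
st();go(497.8,242,13)"
```

```text
t27.48 tcp [500.8 243.1  32.7] yaw 32.8 tilt [ 0.0002 -0.    ] q6 2.79 w 35.3 gf 30.6 F [-0.1  0.2 -0.2]
go [-0.016 -0.004  0.099] turn 0.0 rows>= 0.5
```

move_arm:
  plan: [-0.015,-0.004,0.02,0,-1,-0.015,-0.004,0.04,0,-1,-0.015,-0.004,0.06,0,-1,-0.015,-0.004,0.08,0,-1,-0.015,-0.004,0.085,0,-1]

```text
clock: 27.9
tool_pos: [0.4972, 0.242, 0.0145]
orientation: [[0.84, 0.542, -0.001], [0.542, -0.84, -0.0], [-0.001, -0.0, -1.0]]
wrist_force: [-0.1, 0.1, -1.9]
width: 0.0352
gripper_force: 30.6
```

move_arm:
  plan: [0,0,0.003,0,-1,0,0,0.006,0,-1,0,0,0.009,0,-1,0,0,0.012,0,-1,0,0,0.012,0,-1]

```text
clock: 28.32
tool_pos: [0.4978, 0.2422, 0.0131]
orientation: [[0.84, 0.542, 0.0], [0.542, -0.84, -0.0], [0.0, 0.0, -1.0]]
wrist_force: [0.1, -0.3, -1.2]
width: 0.0353
gripper_force: 30.6
```

```bash
python3 -c "
from h import *
st()"
```

```text
t28.32 tcp [497.8 242.2  13.1] yaw 32.8 tilt [ 0.0001 -0.0001] q6 2.79 w 35.3 gf 30.6 F [ 0.1 -0.3 -1.2]
```

move_arm:
  plan: [0,0,0.003,0,-1,0,0,0.006,0,-1,0,0,0.006,0,-1,0,0,0.006,0,-1]

```text
clock: 28.65
tool_pos: [0.4978, 0.2422, 0.0129]
orientation: [[0.84, 0.542, 0.0], [0.542, -0.84, -0.0], [0.0, 0.0, -1.0]]
wrist_force: [-5.1, -0.8, 7.7]
width: 0.0353
gripper_force: 31.8
```

move_arm:
  plan: [0,0,0,0,-0.1,0,0,0,0,0.2,0,0,0,0,1,0,0,0,0,1,0,0,0,0,1]

```text
clock: 29.07
tool_pos: [0.4977, 0.2421, 0.0118]
orientation: [[0.84, 0.542, -0.0], [0.542, -0.84, -0.0], [-0.0, 0.0, -1.0]]
wrist_force: [-0.3, -0.7, 0.2]
width: 0.0839
gripper_force: 0.0
```

move_arm:
  plan: [0,0,-0.05,0,1,0,0,-0.15,0,1,0,0,-0.35,0,1,0,0,-0.55,0,1,0,0,-0.8,0,1]

```text
clock: 29.48
tool_pos: [0.497, 0.242, 0.1655]
orientation: [[0.84, 0.542, -0.001], [0.542, -0.84, -0.0], [-0.001, -0.0, -1.0]]
wrist_force: [0.5, 0.4, -0.1]
width: 0.0854
gripper_force: 0.0
```

```bash
python3 -c "
from h import *
st();p,d,c=snap('w12');W=cloud('wrist',d,c)
rects(W,{'transf':(498,242,40,30,48),'tray':(498,242,75,3,14)})
p,d=arm.get_image('top');cv2.imwrite('pics/top1.png',p[:,:,::-1]);W=cloud('top',d)
rects(W,{'flange':(611,97,40,44,57),'gripTop':(611,97,40,82,98),'jar':(437,-20,40,49,60),'mouse':(636,-333,70,10,40),'reel':(731,6,60,13,25)});st()"
```

```text
t29.48 tcp [497.  242.  165.5] yaw 32.8 tilt [-0.0007 -0.0002] q6 2.79 w 85.4 gf 0.0 F [ 0.5  0.4 -0.1]
transf 2283 z 38.2 rect [498.7 241. ] [43. 36.] 32.8 circ [498.8 241.2] 26.7
tray 6350 z 6.5 rect [497.7 241.9] [88.2 80.5] 83.9 circ [497.7 242. ] 59.3
flange 273 z 51.1 rect [609.5  97.1] [51.  50.9] 1.4 circ [608.8  96.6] 26.7
gripTop 86 z 87.2 rect [609.1  96.1] [23.5 21.2] 80.3 circ [609.3  96.1] 12.0
jar 260 z 53.7 rect [438.3 -20.1] [41.3 41.1] 45.9 circ [438.5 -21. ] 21.4
mouse 916 z 26.3 rect [ 636.4 -334.3] [99.4 58.1] 23.5 circ [ 636.9 -335. ] 53.2
reel 956 z 17.0 rect [730.3   6.9] [87.9 87.1] 0.7 circ [730.2   5.5] 45.3
t29.58 tcp [501.2 243.  172.3] yaw 32.8 tilt [0.0113 0.0024] q6 2.79 w 84.7 gf 0.0 F [ 0.5 -0.4  0.1]
```

View pics/top1.png

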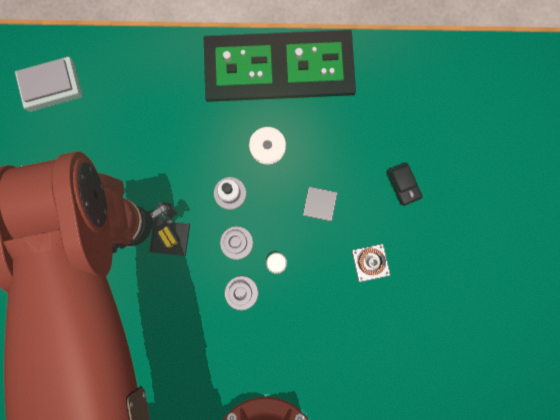

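All parts are home: arbor in the far cup (230,190), choke on the post (372,261), transformer in the tray (167,237). The jar, mouse and reel have not moved.

```bash
python3 -c "
from workcell import arm
print(arm.job_done())"
```

```text
the job is handed in; nothing more can be done
None
```

I handed the job in at about 30 s: the arbor hangs in the far cup, the choke lies flat on the post plate and the transformer stands in the tray, each measured within 2 mm of centre and released, with the jar, mouse and reel unmoved; the hand-in returned no verdict.

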